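# Put the owl carving in the free place of the display stand

### The job

The display stand has three round places and two of them are taken, by the carved duck and the carved bear. Pick up the reddish-brown carved owl from the bench and set it down gently, not dropped, upright in the one place that is free, without disturbing the duck and the bear.

Things in the scene. Friction and masses are not known exactly. Their poses are not given: they have to be found in the camera images.
- owl_mid (a point): The carved owl: reddish-brown wood, pale eyes and beak, pointed ears, dark round foot 52 mm across, 10 mm thick; it stands on the bench (a pale bare wooden blank nearby is not wanted). 93 mm high, about 110 g. Body round, 43 mm across, straight-sided from 20 to 66 mm above its underside: grip it at any yaw. This point: on its axis, 45 mm above its underside; z up, it looks along -x.
- duck_mid (a point): The carved duck, loose, standing in one of the three places of the stand (which one changes): reddish-brown, pale bill, on the same 52 mm foot; 90 mm high, 90 mm long, 50 mm wide. This point is on the axis of its foot, 45 mm above its underside.
- bear_mid (a point): The carved bear, loose, standing in another of the three places of the stand (which one changes): reddish-brown, pale muzzle, on the same 52 mm foot; 88 mm high, 55 mm wide. This point is on the axis of its foot, 45 mm above its underside.
- stand: Display stand, fixed: a dark wooden board 115 mm (x) by 400 mm (y) by 24 mm high; origin at the centre of its underside, z up. Its three places are round recesses lined with green felt, 71 mm across, 8 mm deep (floor 16 mm above the origin), centred at x = 0 and y = -125, 0 and +125 mm in its frame. The duck and the bear take two of them; the third is free.
There are look-alikes about, which are no part of the job. Leave any blue or green look-alike of the part that bears owl_mid alone. What is shaped like the part that bears bear_mid but pink is not meant.

How it is judged (in metres and radians):
On the way:
1. the owl, still held, is lowered into a place of the stand (within 14 mm of its centre along each of the stand's axes, underside less than 20 mm above its floor): not dropped from higher (((x of owl_mid in the frame of stand between -0.014 and 0.014 m and y of owl_mid in the frame of stand between -0.139 and -0.111 m and z of owl_mid in the frame of stand between 0.055 and 0.081 m) or (x of owl_mid in the frame of stand between -0.014 and 0.014 m and y of owl_mid in the frame of stand between -0.014 and 0.014 m and z of owl_mid in the frame of stand between 0.055 and 0.081 m) or (x of owl_mid in the frame of stand between -0.014 and 0.014 m and y of owl_mid in the frame of stand between 0.111 and 0.139 m and z of owl_mid in the frame of stand between 0.055 and 0.081 m)) and contact force between the fingers and owl above 0.5 N), for 0.05 s.
At the end, for the whole second after the job is handed in: The owl stands in the free recess of the stand: its axis within 14 mm of the recess's centre along each of the stand's axes, its underside within 6 mm of the recess's floor, upright within 10 degrees, at rest; the duck and the bear also upright within 10 degrees (((x of owl_mid in the frame of stand between -0.014 and 0.014 m and y of owl_mid in the frame of stand between -0.139 and -0.111 m and z of owl_mid in the frame of stand between 0.055 and 0.067 m) or (x of owl_mid in the frame of stand between -0.014 and 0.014 m and y of owl_mid in the frame of stand between -0.014 and 0.014 m and z of owl_mid in the frame of stand between 0.055 and 0.067 m) or (x of owl_mid in the frame of stand between -0.014 and 0.014 m and y of owl_mid in the frame of stand between 0.111 and 0.139 m and z of owl_mid in the frame of stand between 0.055 and 0.067 m)) and angle between each of owl_mid, duck_mid, bear_mid's own z axis and vertical below 0.17 rad and linear speed of owl below 0.02 m/s); the robot touches nothing.
It fails at once if the duck or the bear is shifted by more than 20 mm or tipped by more than 20 degrees (distance of any of duck_mid, bear_mid from where it was at the start of the episode above 0.02 m or angle between any of duck_mid, bear_mid's own z axis and vertical above 0.35 rad).
It also fails if it takes over 37 s, if anything falls off the work surface, if the arm or the gripper's body presses on something with over 40 N, if the wrist force passes 120 N, or if a joint passes its speed limit or range.

### The arm

A 6-joint arm with a two-finger parallel gripper is mounted at the origin on the work surface. World frame = base frame: x ahead of the robot, y to its left, z up, the work surface at z = 0. Lengths are in mm, angles in degrees, forces in N, time in s.
With the tool pointing down it reaches from about 300 to 850 mm from the base axis. Payload 4.2 kg.
Tool frame: the origin (TCP) lies on the centre line of the jaws, within the pads' length; the fingertips stand 14 mm ahead of it and the grasp point (between the pads) lies 5 mm behind it (env.finger_overhang is the z of the fingertips in the tool frame, in mm); z points along the fingers, y is the line along which they close (so a half turn about z gives the same grasp; the last joint's range is limited). The gripper opens to 91 mm and grips with 3 to 60 N. Pads are 32 mm wide; open, the fingers measure 118 mm over their backs; the gripper's body (76 mm by 178 mm) begins 60 mm behind the grasp point.
Start: joints at [-1.146, 18.312, 89.639, -0, 72.044, -1.146], TCP at [575.015, 0, 227.976] pointing down, gripper open.
Joint ranges: [-177.97, 177.97], [-48.28, 115.42], [12.27, 149.76], [-77.06, 257.06], [2.81, 150.46], [-146.56, 146.56]. Speed limits (degrees/s): [147.25, 147.25, 180, 180, 180, 180].

### API

Orientations are given as [roll, pitch, yaw] about the fixed x, y, z axes, in that order (R = Rz(yaw) Ry(pitch) Rx(roll)).
In Python, from workcell import sensors, viewer, env gives the robot as it stands. The module is installed in compiled form; this text tells all that it offers.
- The arm moves only by the tool step_arm, never from a script. Its argument "plan" is one flat list of numbers, 6 for each row, row after row: the shift along the tool's x, y, z in cm, then the turn, a rotation vector about the tool's x, y, z in rad. In form: [x, y, z, wx, wy, wz, x, y, z, wx, wy, wz, ...]. A call has 1 to 5 rows; each row shifts and turns the commanded pose from where the row before left it, along the tool's axes as they then stand; what a row does not reach is not made up. A row lasts 1/12 s, in which the tool goes at most 41.7 mm and 7.16 degrees, less where a joint would pass 70% of its speed; a pose out of reach is approached as far as the arm can. A call is refused whole if a number of a shift passes 4.17 or a number of a turn 0.125, either way. A call with a gripper value outside its range is refused whole. "hand" is the finger opening in cm, from 0 to 9.12, set as the call begins (left out, the last holds). The fingers move at their own pace and stop on an object; "newtons" is the grip in N (left out, the last holds). Time passes only in rows, so rows that do not move let the fingers close. It gives the time, the measured TCP pose, the force, the opening and the grip force at its end, in the units of the state.
- sensors.state(): the state, without advancing time (a new reading comes with each control period).
- viewer.grab_frame(name): name is "scene" or "side" or "wrist"; returns a dict with "img" (420x560x3 uint8, red, green, blue), "fx", "fy", "cx", "cy" (pixels), "k1" (the pictures are not rectified: a ray, as slopes to the right and down, at radius r is drawn at 1 + k1 r^2 times it, then the intrinsics apply), "position" and "attitude" of the camera in the world. Camera axes: x right, y down, z forward; pixel columns grow to the right and rows downward; lengths in mm; the calibration is good to about 2 mm. A picture is of the moment at which its call begins. There is no depth.
- env.job_done(): hands the job in; it is judged then, once.
Trained networks look in a picture, given as the dict that the camera call returned (one of the last four; its "shot" number tells which), for a name from the list of things; names that differ only in an ending like _2 or _b are one class to them, and where a whole thing is asked for, a point or a joint stands for the part that bears it (a point fixed in the world has none). Each returns a list of dicts, best first, with "score" (0 to 1); they miss things now and then, are a little off and sometimes report something else, mostly with a low value. They report only what shows in the picture. A call takes as long as a camera call. They do not tell look-alikes from the thing itself.
- viewer.boxes_of(name, picture): "location" ([column, row] in pixels, amid what is visible of it).
- viewer.pinpoint(name, picture): "location" ([column, row] in pixels: a listed point, or the origin of a listed thing).
The state is a dict: "time_s": time; "qpos": joint angles; "qvel": joint speeds; "effort": joint torques, N m; "ee_pos": TCP position; "ee_rot": TCP orientation; "force": force on the tool from outside, world axes, zero at the start; "torque": the same for the moment, N m; "gripper_width": finger opening in mm; "gripper_force": force on a finger pad.
Only numpy, scipy, OpenCV 4.12 (cv2) and the standard library are available. Lean on these libraries where they do the work, as an engineer would, in place of code of your own. Each camera call takes 0.05 s, during which the arm holds its last target. There are 200 camera calls.

## Working session

There is one attempt and no reset: what is moved stays moved. The work goes in short steps, Python scripts to look and compute and a tool call to move; the robot and the scene stay as the last step left them, time stands still between calls to the robot, and variables do not carry over. Pictures are saved under pics/ and viewed, at most 10 in all, crops included, and the job is handed in when it is done.

Besides the shell and the picture viewer there is one more tool, called after "Request:" by a JSON object that holds its "name" and its "arguments", one argument or row to a line. step_arm: Moves the arm, as the interface text tells. Its arguments: {"type":"object","properties":{"plan":{"type":"array","items":{"type":"number"}},"hand":{"type":"number"},"newtons":{"type":"number"}},"required":["plan"]}

```bash
mkdir -p pics; cat > h.py <<'E'
import numpy as np, cv2
from scipy.spatial.transform import Rotation as R
from workcell import sensors, viewer, env
def rot(a):
    a=np.array(a,float)
    return a if a.shape==(3,3) else R.from_euler('xyz',a,degrees=True).as_matrix()
def ray(p,uv):
    K=np.array([[p['fx'],0,p['cx']],[0,p['fy'],p['cy']],[0,0,1]],float)
    n=cv2.undistortPoints(np.array([[uv]],float),K,np.array([p['k1'],0,0,0],float))[0,0]
    d=rot(p['attitude'])@np.array([n[0],n[1],1]); return np.array(p['position'],float),d/np.linalg.norm(d)
def at_z(p,uv,z):
    o,d=ray(p,uv); return o+d*(z-o[2])/d[2]
def tri(rs):
    A=sum(np.eye(3)-np.outer(d,d) for o,d in rs); b=sum((np.eye(3)-np.outer(d,d))@o for o,d in rs)
    return np.linalg.solve(A,b)
E
python3 - <<'E'
from h import *
P={n:viewer.grab_frame(n) for n in("scene","side","wrist")}
for n,p in P.items():
    cv2.imwrite(f"pics/{n}0.png",p['img'][:,:,::-1]); print(n,p['position'],p['attitude'])
    for t,z in(("owl_mid",45),("duck_mid",61),("bear_mid",61),("stand",0)):
        for d in viewer.pinpoint(t,p): print(' ',t,round(d['score'],2),np.round(d['location']),np.round(at_z(p,d['location'],z)))
print(sensors.state()['time_s'])
a=np.hstack([P['scene']['img'],P['side']['img']]);cv2.imwrite("pics/both.png",cv2.resize(a,(800,300))[:,:,::-1])
E
```

```text
scene [1330.05641082  152.27717539 1180.15080464] [-144.54023348    0.84909602   96.21322861]
  owl_mid 0.95 [131. 220.] [ 622. -341.   45.]
  owl_mid 0.94 [206. 213.] [ 578. -143.   45.]
  owl_mid 0.88 [169. 209.] [ 577. -246.   45.]
  duck_mid 0.84 [314. 224.] [597. 148.  61.]
  duck_mid 0.74 [312. 237.] [637. 147.  61.]
  bear_mid 0.85 [415. 235.] [605. 410.  61.]
  bear_mid 0.79 [361. 230.] [603. 270.  61.]
  stand 0.86 [312. 239.] [605. 145.   0.]
side [ 174.24645907 1041.19439142  656.70572946] [-118.3434631     1.02582212 -160.44560893]
  owl_mid 0.71 [300. 186.] [ 565. -135.   45.]
  owl_mid 0.71 [305. 160.] [ 617. -340.   45.]
  duck_mid 0.86 [256. 224.] [596. 144.  61.]
  bear_mid 0.97 [208. 295.] [578. 437.  61.]
  bear_mid 0.66 [233. 246.] [609. 257.  61.]
  stand 0.78 [260. 243.] [591. 139.   0.]
wrist [575.35589016  81.34907196 383.20361476] [ 1.63186436e+02  1.02773102e-01 -2.32289467e-02]
  owl_mid 0.92 [290. 308.] [ 581. -142.   45.]
  duck_mid 0.64 [308.  38.] [596. 145.  61.]
0.75
```

View pics/scene0.png

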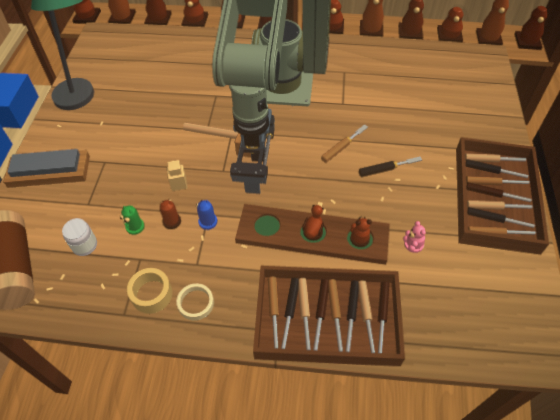

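View pics/side0.png

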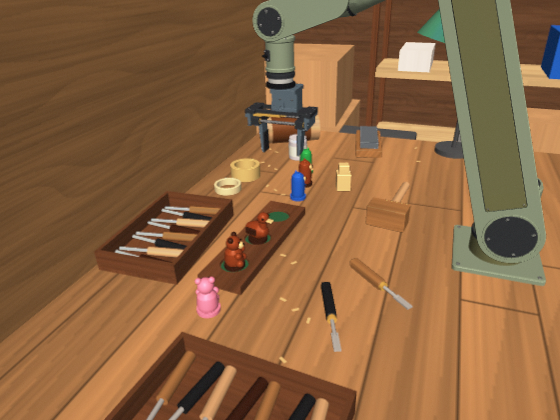

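The scene view shows the brown owl at (169,209), between the green one (131,220) and the blue one (206,213), with the pale blank at (176,175). On the stand, the free place is at (267,225), the duck at (314,224) and the bear at (361,232). The side view agrees: brown owl at (305,172), free recess at (277,216). That puts the owl at about (577,-246).

View pics/wrist0.png

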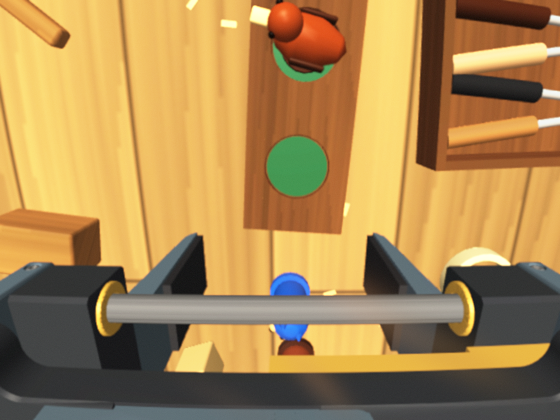

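Request:
{"name": "step_arm", "arguments": {
  "plan": [0,4.1,0,0,0,0,0,4.1,0,0,0,0,0,4.1,0,0,0,0,0,4.1,0,0,0,0,0,4.1,0,0,0,0],
  "hand": 7.0,
  "newtons": 15
}}

```text
time_s: 1.17
ee_pos: [781.6, -0.0, 228.1]
ee_rot: [180.0, 0.0, 90.0]
force: [1.4, -0.2, 1.0]
gripper_width: 70.2
gripper_force: 0.0
```

The wrist view shows the free recess clear at (297,166), the duck above it and the blue owl below at (290,300). The tool's yaw is 90 degrees, so tool y points along world +x and tool x along world +y. I'll correct for that and go to a spot where the wrist camera sees the owl.

Request:
{"name": "step_arm", "arguments": {
  "plan": [-4.1,-4.1,0,0,0,0,-4.1,-4.1,0,0,0,0,-4.1,-4.1,0,0,0,0,-4.1,-4.1,0,0,0,0,-4.1,-4.1,0,0,0,0]
}}

```text
time_s: 1.58
ee_pos: [631.5, -148.5, 227.1]
ee_rot: [-179.9, -0.0, 90.0]
force: [0.5, -0.5, 1.1]
gripper_width: 70.1
gripper_force: 0.0
```

Request:
{"name": "step_arm", "arguments": {
  "plan": [-4.1,0,0,0,0,0,-4.1,0,0,0,0,0,0,0,0,0,0,0]
}}

```text
time_s: 1.83
ee_pos: [631.6, -236.6, 227.9]
ee_rot: [180.0, 0.3, 89.6]
force: [-0.1, 0.6, -0.2]
gripper_width: 69.9
gripper_force: 0.0
```

```bash
python3 - <<'E'
from h import *
s=sensors.state(); print(s['time_s'],s['ee_pos'],s['ee_rot'])
p=viewer.grab_frame("wrist"); cv2.imwrite("pics/wrist1.png",p['img'][:,:,::-1]); print(p['position'],p['attitude'])
for d in viewer.pinpoint("owl_mid",p): print(round(d['score'],2),d['location'],at_z(p,d['location'],45))
# recess from the first wrist picture (pose as printed then)
q=dict(p); q['position']=[575.35589016,81.34907196,383.20361476]; q['attitude']=[163.186436,.102773102,-.0232289467]
i=cv2.imread("pics/wrist0.png").astype(int); m=((i[:,:,1]>i[:,:,2]+40)&(i[:,:,1]>i[:,:,0]+20)).astype(np.uint8)
n,l,st,c=cv2.connectedComponentsWithStats(m)
for k in range(1,n):
    if st[k,4]>300: print(st[k],c[k],at_z(q,c[k],16))
E
```

```text
1.8333 [ 631.56358723 -236.64970117  227.88151122] [179.9729493    0.26352517  89.64922798]
[ 632.53126222 -154.57707468  383.48887782] [ 1.62922610e+02 -1.40777166e-02 -3.75164261e-01]
0.94 [232.0, 98.4] [ 580.87613196 -143.21744025   45.        ]
0.6 [245.4, 193.4] [ 590.36937306 -239.82405939   45.        ]
0.59 [269.5, 280.5] [ 613.87906086 -343.93695179   45.        ]
[273  45  60  36 512] [297.578125    69.13085938] [588.29497125 124.29939488  16.        ]
[ 267  137   60   59 2750] [296.45963636 165.808     ] [588.01585363  22.29409517  16.        ]
```

View pics/wrist1.png

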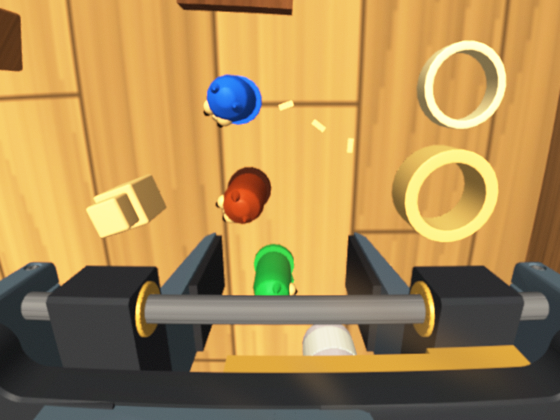

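The wrist view shows the brown owl at (245,193), with the blue one above at (233,98), the green one below at (273,275) and the blank at (125,205). The pinpoint on the owl gives (590,-240). Next I'll centre over it, lower a little and look again.

Request:
{"name": "step_arm", "arguments": {
  "plan": [-0.3,-4.1,2.5,0,0,0,0,0,2.5,0,0,0,0,0,2.5,0,0,0,0,0,0,0,0,0,0,0,0,0,0,0]
}}

```text
time_s: 2.35
ee_pos: [597.0, -230.4, 155.6]
ee_rot: [-179.9, -0.1, 90.1]
force: [0.4, -0.4, 0.7]
gripper_width: 70.3
gripper_force: 0.0
```

```bash
python3 - <<'E'
from h import *
s=sensors.state(); print(s['time_s'],s['ee_pos'],s['ee_rot'])
p=viewer.grab_frame("wrist"); cv2.imwrite("pics/wrist2.png",p['img'][:,:,::-1]); print(p['position'],p['attitude'])
for d in viewer.pinpoint("owl_mid",p): print(round(d['score'],2),d['location'],at_z(p,d['location'],45))
E
```

```text
2.35 [ 597.01879755 -230.4429486   155.57758699] [-1.79870471e+02 -7.74200027e-02  9.00816249e+01]
[ 597.78546295 -149.31072424  311.68947983] [1.63262600e+02 1.43568414e-01 5.84519095e-02]
0.97 [272.5, 224.0] [ 586.8125196  -242.10757405   45.        ]
0.67 [305.0, 321.8] [ 616.77131077 -340.80997227   45.        ]
```

View pics/wrist2.png

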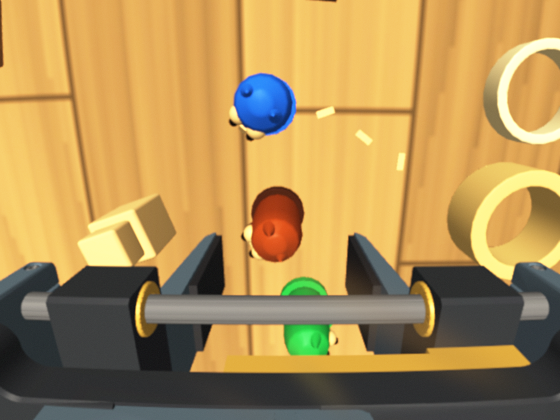

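The brown owl is at (272,224), which gives (587,-242); the TCP is at (597,-230). I'll shift and then go straight down.

Request:
{"name": "step_arm", "arguments": {
  "plan": [-1.2,-1.0,0.5,0,0,0,0,0,1.5,0,0,0,0,0,1.5,0,0,0,0,0,0,0,0,0,0,0,0,0,0,0]
}}

```text
time_s: 2.87
ee_pos: [587.0, -244.4, 121.7]
ee_rot: [180.0, 0.0, 90.0]
force: [-0.2, -0.7, 0.3]
gripper_width: 70.1
gripper_force: 0.0
```

Request:
{"name": "step_arm", "arguments": {
  "plan": [0.2,0,2.5,0,0,0,0,0,2.5,0,0,0,0,0,2.0,0,0,0,0,0,0.7,0,0,0,0,0,0,0,0,0]
}}

```text
time_s: 3.28
ee_pos: [586.8, -241.9, 43.7]
ee_rot: [-179.9, -0.0, 90.0]
force: [0.6, -0.4, -0.3]
gripper_width: 69.5
gripper_force: 0.0
```

Request:
{"name": "step_arm", "arguments": {
  "plan": [0,0,0,0,0,0,0,0,0,0,0,0,0,0,0,0,0,0,0,0,0,0,0,0,0,0,0,0,0,0],
  "hand": 3.5,
  "newtons": 15
}}

```text
time_s: 3.7
ee_pos: [588.3, -242.3, 45.6]
ee_rot: [179.8, 0.1, 90.0]
force: [0.6, -0.4, 2.7]
gripper_width: 42.5
gripper_force: 15.0
```

Gripped, with the opening at 42.5 mm and 15 N. Now I'll lift and carry.

Request:
{"name": "step_arm", "arguments": {
  "plan": [0,0,2,0,0,0,0,0,-3.5,0,0,0,0,0,-4,0,0,0,0,0,-4,0,0,0,0,0,-4,0,0,0]
}}

```text
time_s: 4.12
ee_pos: [586.6, -241.7, 180.8]
ee_rot: [-179.9, -0.0, 90.0]
force: [0.8, -0.2, -2.2]
gripper_width: 42.3
gripper_force: 15.0
```

I made a slip: the first row went 2 cm down before the lift, so the owl may have slid up between the pads. I'll measure where it sits in the grip.

```bash
python3 - <<'E'
from h import *
s=sensors.state(); T=np.array(s['ee_pos']); print(s['time_s'],T,s['ee_rot'],s['force'])
rs=[];im=[]
for n in("scene","side","wrist"):
    p=viewer.grab_frame(n)
    o,_=ray(p,[280,210]); 
    for d in viewer.pinpoint("owl_mid",p):
        o,v=ray(p,d['location']); x=o+v*np.dot(T-o,v); e=np.linalg.norm(x-T)
        print(n,round(d['score'],2),d['location'],np.round(x-T,1))
        if e<40: rs.append((o,v)); 
    if n!="scene":
        uv=(280,160); im.append(p['img'])
if len(rs)>1: print(tri(rs)-T)
a=cv2.resize(im[0][60:210,230:380],(420,420),interpolation=cv2.INTER_CUBIC)
cv2.imwrite("pics/grip.png",np.hstack([a,cv2.resize(im[1],(380,420))])[:,:,::-1])
E
```

```text
4.1167 [ 586.59136151 -241.68019912  180.7787812 ] [-1.79934853e+02 -2.78685114e-02  8.99978571e+01] [ 0.8333565  -0.1933918  -2.24866809]
scene 0.78 [130.2, 217.1] [ 91.7 -57.7 -32.6]
scene 0.75 [202.4, 212.6] [ 43.7 110.2 -58.5]
scene 0.69 [161.5, 176.6] [-10.4   4.4   6.1]
side 0.9 [297.6, 186.7] [  -2.7   79.  -152.9]
side 0.87 [305.0, 163.3] [-13.9  35.  -87.3]
side 0.69 [303.1, 125.5] [ 5.8 -6.8 24.9]
wrist 0.73 [281.3, 289.5] [-0.5 -7.9  4.7]
[ 1.63712468  8.93143449 28.33689494]
```

View pics/grip.png

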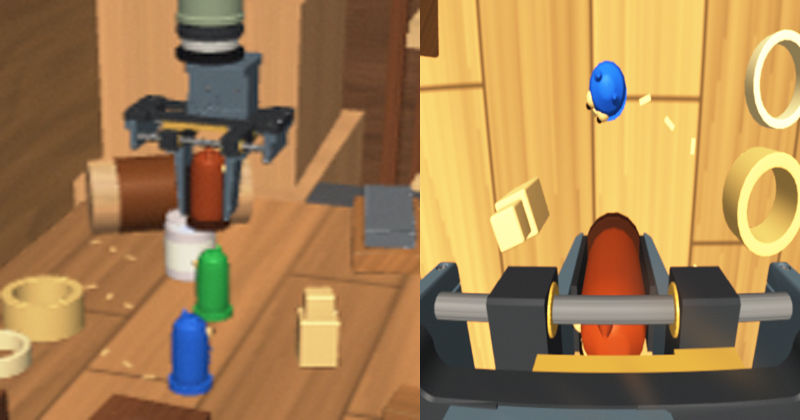

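The owl slid up about 20 mm, so the fingers now sit just above its foot; it is still upright. I'll set it back on its spot, regrip at mid-height and carry on.

Request:
{"name": "step_arm", "arguments": {
  "plan": [0,0,4,0,0,0,0,0,4,0,0,0,0,0,3.8,0,0,0,0,0,2,0,0,0,0,0,0,0,0,0]
}}

```text
time_s: 4.83
ee_pos: [581.9, -239.7, 33.7]
ee_rot: [-179.2, -0.4, 90.0]
force: [-1.5, 1.7, -0.8]
gripper_width: 42.5
gripper_force: 15.0
```

Request:
{"name": "step_arm", "arguments": {
  "plan": [0,0,0.5,0,0,0,0,0,0.4,0,0,0,0,0,0,0,0,0]
}}

```text
time_s: 5.08
ee_pos: [587.7, -242.1, 32.8]
ee_rot: [179.9, 0.0, 90.0]
force: [-0.6, 0.9, -0.6]
gripper_width: 42.8
gripper_force: 15.0
```

Request:
{"name": "step_arm", "arguments": {
  "plan": [0,0,0.4,0,0,0,0,0,0,0,0,0]
}}

```text
time_s: 5.25
ee_pos: [587.6, -242.1, 29.0]
ee_rot: [179.9, 0.0, 90.0]
force: [0.3, -0.4, -1.5]
gripper_width: 42.8
gripper_force: 15.0
```

Request:
{"name": "step_arm", "arguments": {
  "plan": [0,0,0.2,0,0,0,0,0,0,0,0,0]
}}

```text
time_s: 5.42
ee_pos: [587.9, -242.2, 27.7]
ee_rot: [179.9, 0.0, 90.0]
force: [-0.0, 0.4, 3.6]
gripper_width: 42.9
gripper_force: 15.0
```

The force rose to 3.6 N at z = 27.7, so the owl is on the bench. I'll release it, rise 18 mm and regrip.

Request:
{"name": "step_arm", "arguments": {
  "plan": [0,0,0,0,0,0,0,0,0,0,0,0,0,0,0,0,0,0,0,0,-0.8,0,0,0,0,0,-1.0,0,0,0],
  "hand": 7.0
}}

```text
time_s: 5.83
ee_pos: [586.6, -241.7, 44.1]
ee_rot: [-179.9, -0.0, 90.0]
force: [0.0, 0.0, -0.1]
gripper_width: 69.7
gripper_force: 0.0
```

Request:
{"name": "step_arm", "arguments": {
  "plan": [0,0,0,0,0,0,0,0,0,0,0,0,0,0,0,0,0,0,0,0,0,0,0,0,0,0,0,0,0,0],
  "hand": 3.5,
  "newtons": 20
}}

```text
time_s: 6.25
ee_pos: [587.2, -241.9, 44.1]
ee_rot: [-180.0, -0.0, 90.0]
force: [0.9, 0.9, 1.0]
gripper_width: 42.2
gripper_force: 20.0
```

Request:
{"name": "step_arm", "arguments": {
  "plan": [0,0,-2,0,0,0,0,0,-3.5,0,0,0,0,0,-3.5,0,0,0,0,0,-3.5,0,0,0,0,0,-2,0,0,0]
}}

```text
time_s: 6.67
ee_pos: [588.2, -242.3, 193.0]
ee_rot: [179.8, 0.1, 90.0]
force: [-0.2, -0.2, -0.3]
gripper_width: 42.9
gripper_force: 20.0
```

```bash
python3 - <<'E'
from h import *
s=sensors.state(); T=np.array(s['ee_pos']); print(s['time_s'],T,s['ee_rot'],s['force'],s['gripper_width'],s['gripper_force'])
rs=[]
for n in("scene","side","wrist"):
    p=viewer.grab_frame(n)
    if n=="side": img=p['img']
    for d in viewer.pinpoint("owl_mid",p):
        o,v=ray(p,d['location']); x=o+v*np.dot(T-o,v)
        if np.linalg.norm(x-T)<40: rs.append((o,v)); print(n,d['score'],np.round(x-T,1))
if len(rs)>1: print(tri(rs)-T)
cv2.imwrite("pics/grip2.png",cv2.resize(img[60:210,230:380],(450,450),interpolation=cv2.INTER_CUBIC)[:,:,::-1])
E
```

```text
6.6667 [ 588.21654242 -242.33851531  193.04504193] [1.79753210e+02 1.04810787e-01 9.00006860e+01] [-0.16177961 -0.17961079 -0.2929786 ] 42.92741137264183 19.9995838443283
scene 0.59 [ 0.8 -0.7 -0.3]
side 0.79 [-11.7  -2.9  -2.2]
wrist 0.75 [-2.1  2.3 -1.2]
[-5.69481021 -3.34126473 -5.7365673 ]
```

View pics/grip2.png

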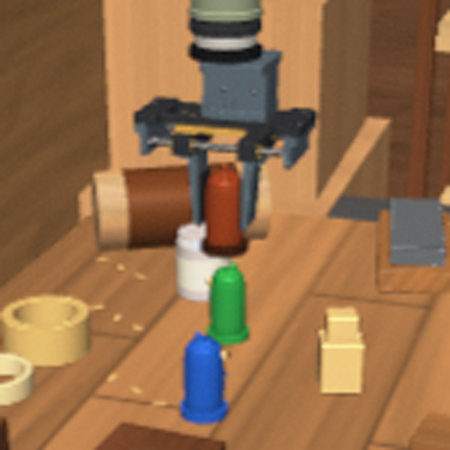

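The grip is good: the owl is upright, its foot is well below the fingertips and its mid-point is at the TCP. I'll carry it towards the stand, stopping short to re-measure the recess.

Request:
{"name": "step_arm", "arguments": {
  "plan": [4,0,0,0,0,0,4,0,0,0,0,0,4,0,0,0,0,0,4,0,0,0,0,0,0,0,0,0,0,0]
}}

```text
time_s: 7.38
ee_pos: [585.6, -75.1, 187.1]
ee_rot: [-179.7, -0.3, 90.3]
force: [0.5, -1.0, -0.3]
gripper_width: 42.9
gripper_force: 20.0
```

```bash
python3 - <<'E'
from h import *
s=sensors.state(); print(s['time_s'],s['ee_pos'],s['ee_rot'],s['gripper_width'])
for n in("wrist","scene","side"):
    p=viewer.grab_frame(n)
    i=p['img'].astype(int); m=((i[:,:,1]>i[:,:,0]+20)&(i[:,:,1]>i[:,:,2]+10)).astype(np.uint8)
    k_,l,st,c=cv2.connectedComponentsWithStats(m)
    for k in range(1,k_):
        q=at_z(p,c[k],16)
        if st[k,4]>60 and abs(q[0]-590)<60 and -20<q[1]<300: print(n,st[k],c[k],q)
    if n=="wrist": cv2.imwrite("pics/w3.png",p['img'][:,:,::-1])
E
```

```text
7.3833 [585.64345296 -75.1161734  187.06617468] [-179.71664704   -0.27855099   90.30028646] 42.94631819020572
wrist [ 253   58   71   74 4126] [288.07077072  94.77411537] [588.07550093  22.34624194  16.        ]
scene [255 216  24  19 354] [266.60169492 225.29661017] [583.84015385  21.52941403  16.        ]
side [269 212  20   9 140] [278.06428571 215.87857143] [584.90315946  13.94688784  16.        ]
```

View pics/w3.png

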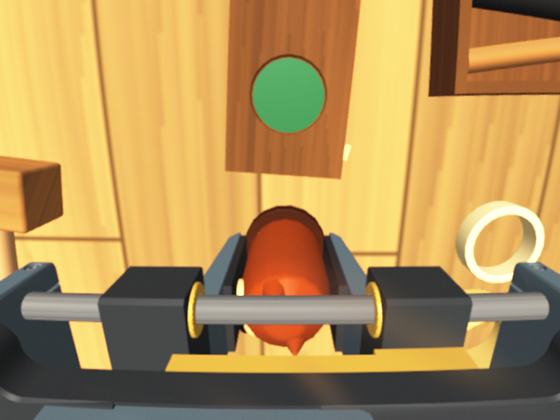

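The recess measures (588,22) again; it is clear at (288,95), and the held owl is upright. Next I'll move over it.

Request:
{"name": "step_arm", "arguments": {
  "plan": [4,0,0,0,0,0,4,0,0,0,0,0,2,0,0,0,0,0,0,0,0,0,0,0,0,0,0,0,0,0]
}}

```text
time_s: 7.95
ee_pos: [587.1, 17.5, 188.4]
ee_rot: [-179.9, 0.1, 90.0]
force: [0.1, -0.1, -0.5]
gripper_width: 42.6
gripper_force: 20.0
```

Request:
{"name": "step_arm", "arguments": {
  "plan": [0,0,2,0,0,0,0,0,2,0,0,0,0,0,1,0,0,0,0,0,0,0,0,0,0,0,0,0,0,0]
}}

```text
time_s: 8.37
ee_pos: [587.2, 16.8, 138.9]
ee_rot: [-179.9, 0.0, 89.9]
force: [0.0, -0.4, -1.2]
gripper_width: 42.5
gripper_force: 20.0
```

Request:
{"name": "step_arm", "arguments": {
  "plan": [0.5,0.1,1.5,0,0,0,0,0,2,0,0,0,0,0,2,0,0,0,0,0,0.5,0,0,0,0,0,0,0,0,0]
}}

```text
time_s: 8.78
ee_pos: [587.9, 22.6, 78.9]
ee_rot: [-179.9, 0.0, 90.0]
force: [0.4, -0.3, -0.9]
gripper_width: 42.4
gripper_force: 20.0
```

Request:
{"name": "step_arm", "arguments": {
  "plan": [0,0,0.6,0,0,0,0,0,0.3,0,0,0,0,0,0,0,0,0,0,0,0,0,0,0]
}}

```text
time_s: 9.12
ee_pos: [588.6, 23.0, 71.0]
ee_rot: [179.9, -0.0, 90.0]
force: [-0.6, 0.2, -0.8]
gripper_width: 43.1
gripper_force: 20.0
```

Request:
{"name": "step_arm", "arguments": {
  "plan": [0,0,0.4,0,0,0,0,0,0.3,0,0,0,0,0,0,0,0,0]
}}

```text
time_s: 9.37
ee_pos: [587.8, 23.1, 62.8]
ee_rot: [-179.9, 0.0, 90.0]
force: [0.3, 1.0, -1.9]
gripper_width: 42.5
gripper_force: 20.0
```

Request:
{"name": "step_arm", "arguments": {
  "plan": [0,0,0.2,0,0,0,0,0,0,0,0,0]
}}

```text
time_s: 9.53
ee_pos: [588.0, 23.1, 61.0]
ee_rot: [-180.0, 0.0, 90.0]
force: [0.5, -0.2, -1.3]
gripper_width: 42.5
gripper_force: 20.0
```

Request:
{"name": "step_arm", "arguments": {
  "plan": [0,0,0.1,0,0,0,0,0,0,0,0,0]
}}

```text
time_s: 9.7
ee_pos: [588.2, 23.1, 60.2]
ee_rot: [-180.0, 0.0, 90.0]
force: [0.4, 0.2, -2.1]
gripper_width: 42.7
gripper_force: 20.0
```

Request:
{"name": "step_arm", "arguments": {
  "plan": [0,0,0.1,0,0,0,0,0,0,0,0,0]
}}

```text
time_s: 9.87
ee_pos: [588.3, 23.1, 60.1]
ee_rot: [180.0, 0.0, 90.0]
force: [-1.4, 0.3, 3.6]
gripper_width: 42.8
gripper_force: 20.0
```

The force turned to +3.6 N at z = 60, as expected, so the owl is on the felt. I'll release it and go straight up.

Request:
{"name": "step_arm", "arguments": {
  "plan": [0,0,0,0,0,0,0,0,0,0,0,0,0,0,0,0,0,0,0,0,0,0,0,0,0,0,0,0,0,0],
  "hand": 7.0
}}

```text
time_s: 10.28
ee_pos: [588.2, 23.1, 59.2]
ee_rot: [180.0, 0.0, 90.0]
force: [-0.6, 0.0, -0.3]
gripper_width: 69.3
gripper_force: 0.0
```

Request:
{"name": "step_arm", "arguments": {
  "plan": [0,0,-1.5,0,0,0,0,0,-3,0,0,0,0,0,-3.5,0,0,0,0,0,-3.5,0,0,0,0,0,-3.5,0,0,0]
}}

```text
time_s: 10.7
ee_pos: [587.9, 23.1, 210.7]
ee_rot: [-180.0, -0.0, 90.0]
force: [0.9, -0.2, -0.7]
gripper_width: 70.1
gripper_force: 0.0
```

```bash
python3 - <<'E'
from h import *
s=sensors.state(); print(s['time_s'],s['ee_pos'],s['gripper_width'],s['force'])
im=[]
for n in("wrist","side"):
    p=viewer.grab_frame(n); im.append(p['img'])
    for t in("owl_mid","duck_mid","bear_mid"):
        for d in viewer.pinpoint(t,p): print(n,t,round(d['score'],2),np.round(d['location']),np.round(at_z(p,d['location'],61)))
a=cv2.resize(im[1][150:300,180:330],(400,420),interpolation=cv2.INTER_CUBIC)
cv2.imwrite("pics/end.png",np.hstack([cv2.resize(im[0],(400,420)),a])[:,:,::-1])
E
```

```text
10.7 [587.88099261  23.08746169 210.73600544] 70.11110797243443 [ 0.89058019 -0.1682444  -0.70919547]
wrist owl_mid 0.91 [283. 198.] [587.  24.  61.]
wrist owl_mid 0.63 [282. 332.] [ 585. -129.   61.]
wrist duck_mid 0.59 [295.  65.] [597. 143.  61.]
side owl_mid 0.87 [298. 186.] [ 562. -102.   61.]
side owl_mid 0.74 [274. 204.] [592.  24.  61.]
side owl_mid 0.54 [304. 160.] [ 608. -303.   61.]
side duck_mid 0.91 [256. 225.] [596. 149.  61.]
side duck_mid 0.16 [275. 203.] [590.  19.  61.]
side bear_mid 0.97 [206. 294.] [583. 435.  61.]
side bear_mid 0.83 [230. 247.] [612. 264.  61.]
```

View pics/end.png

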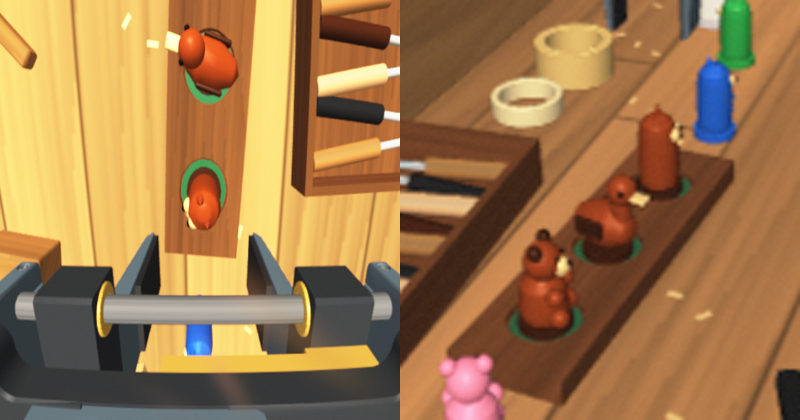

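The owl stands upright in the free recess at (587,24), 1–2 mm from the measured centre. The duck and bear are where they were, and the gripper is clear. I'm handing the job in.

```bash
python3 -c "
from workcell import env
print(env.job_done())"
```

```text
the job is handed in; nothing more can be done
None
```

The owl stands upright in the stand's free place, lowered until it touched and then released, with the duck and bear undisturbed; a mistyped downward row slid it in the first grip, so I set it back down and regripped, and the job is handed in (no verdict shown).

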